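# Put the brass fittings back in their bins

### The job

Put the five brass pipe fittings left on the bench back into the blue parts bins, each into the bin that already holds its own kind: both tees, both hexagonal couplings and the elbow. Set each one down on the clear floor in the front of its bin, not on top of others: tees and elbow lying flat, couplings standing on end as they are now. Do not drop or throw them, and do not knock over or shove the instrument with the blue lid.

Things in the scene. Friction and masses are not known exactly. Their poses are not given: they have to be found in the camera images.
- tee_a: Brass pipe tee lying flat: a straight run 70 mm long (along x, ends at x = +-35 mm) and a branch at right angles from its middle (along +y, ends at y = 46 mm), all 24 x 24 mm square section with flat sides and dark bores in the ends; 0.3 kg. Origin where their axes cross, at mid-height (12 mm above the bench); z up. Grip well across the branch at y = 34 mm, closing along x (24 mm wide).
- tee_b: Second brass tee, the same as tee_a in every way.
- coupling_a: Brass hexagonal pipe coupling standing on end: hexagonal prism 30 mm across flats (35 mm across corners), 40 mm tall, with a dark bore seen from above; 0.16 kg. Origin at its centre (20 mm above the bench); z along the bore. One pair of flats faces +x and -x, the other pairs lie 60 degrees to either side.
- coupling_b: Second hexagonal coupling, the same as coupling_a in every way.
- elbow: Brass 90-degree pipe elbow lying flat: an L of two arms, 24 x 24 mm square section with flat sides and dark bores in the ends; 0.28 kg. Origin where the arms' axes cross, at mid-height (12 mm above the bench); arms along +x and +y ending 48 mm from it, corner's outer faces at x = -12 and y = -12 mm; z up. Grip well across either arm 34 mm from the origin (24 mm wide).
- bin_tees: Blue open bin, fixed, 195 (x) by 158 mm (y) outside, floor 4 mm, walls 3 mm thick; front wall (x = -97 mm, nearest the robot) and sides 34 mm high, but sides at x > 0 and back 62 mm. Origin: centre of underside, on the bench; x to its back, z up. Told by its stock: two tees lying flat, fixed in its rear (x > 30 mm), up to 28 mm above the bench; the floor in front of them is clear.
- bin_couplings: Blue bin, the same as bin_tees but for its stock: six hexagonal couplings standing on end, fixed in its rear (x > 25 mm), up to 45 mm above the bench.
- bin_elbows: Blue bin, the same as bin_tees but for its stock: two elbows lying flat, fixed in its rear (x > 30 mm), up to 28 mm above the bench.
- instrument: Bystander, not to be knocked over or shoved: upright instrument, a dark tube in a cage with orange end rings and a blue lid, 76 mm in diameter and 154 mm tall, 0.8 kg, standing loose at one side of the bench. Origin at the centre of its underside, z up.

How it is judged:
At the end, for the whole second after the job is handed in: Both tees rest in the bin of tees, both couplings in the bin of couplings and the elbow in the bin of elbows: inside the walls, on the floor in front of the stock (within 8 mm in height, so not on other fittings), tees and elbow flat and couplings upright within 0.2 rad, all released and at rest (x of tee_a in the frame of bin_tees between -0.09 and 0.05 m and y of tee_a in the frame of bin_tees between -0.075 and 0.075 m and z of tee_a in the frame of bin_tees between 0.008 and 0.024 m and angle between the z axis of each of tee_a, tee_b and the z axis of bin_tees, either way round below 0.2 rad and linear speed of each of tee_a, tee_b, coupling_a, coupling_b, elbow below 0.02 m/s and angular speed of each of tee_a, tee_b, coupling_a, coupling_b, elbow below 0.2 rad/s and x of tee_b in the frame of bin_tees between -0.09 and 0.05 m and y of tee_b in the frame of bin_tees between -0.075 and 0.075 m and z of tee_b in the frame of bin_tees between 0.008 and 0.024 m and x of coupling_a in the frame of bin_couplings between -0.09 and 0.05 m and y of coupling_a in the frame of bin_couplings between -0.075 and 0.075 m and z of coupling_a in the frame of bin_couplings between 0.016 and 0.032 m and angle between the z axis of each of coupling_a, coupling_b and the z axis of bin_couplings, either way round below 0.2 rad and x of coupling_b in the frame of bin_couplings between -0.09 and 0.05 m and y of coupling_b in the frame of bin_couplings between -0.075 and 0.075 m and z of coupling_b in the frame of bin_couplings between 0.016 and 0.032 m and x of elbow in the frame of bin_elbows between -0.09 and 0.05 m and y of elbow in the frame of bin_elbows between -0.075 and 0.075 m and z of elbow in the frame of bin_elbows between 0.008 and 0.024 m and angle between the z axis of elbow and the z axis of bin_elbows, either way round below 0.2 rad); the robot touches nothing.
It fails at once if a fitting is let fall from more than about 4 cm, or thrown ((linear speed of tee_a above 0.9 m/s and contact force between the fingers and tee_a below 0.05 N) or (linear speed of tee_b above 0.9 m/s and contact force between the fingers and tee_b below 0.05 N) or (linear speed of coupling_a above 0.9 m/s and contact force between the fingers and coupling_a below 0.05 N) or (linear speed of coupling_b above 0.9 m/s and contact force between the fingers and coupling_b below 0.05 N) or (linear speed of elbow above 0.9 m/s and contact force between the fingers and elbow below 0.05 N)).
It fails at once if the instrument is knocked over or shoved away (tilted beyond 20 degrees or moved over 4 cm) (angle between instrument's own z axis and vertical above 0.35 rad or distance of instrument from where it was at the start of the episode above 0.04 m).
It also fails if it takes over 128 s, if anything falls off the work surface, if the arm or the gripper's body presses on something with over 40 N, if the wrist force passes 120 N, or if a joint passes its speed limit or range.

### The arm

A 7-joint arm with a two-finger parallel gripper is mounted at the origin on the work surface. World frame = base frame: x ahead of the robot, y to its left, z up, the work surface at z = 0. Lengths are in m, angles in rad, forces in N, time in s.
With the tool pointing down it reaches from about 0.4 to 0.85 m from the base axis. Payload 10.4 kg.
Tool frame: the origin (TCP) lies on the centre line of the jaws, within the pads' length; the fingertips stand r.tip_extent ahead of it and the grasp point (between the pads) lies 8 mm behind it (r.tip_extent is the distance from the TCP to the fingertips, in m); z points along the fingers, y is the direction in which the jaws open and shut (so a half turn about z gives the same grasp; the last joint's range is limited). The gripper opens to 87 mm and grips with 3 to 60 N. Pads are 19 mm wide; open, the fingers measure 117 mm over their backs; the gripper's body (75 mm by 190 mm) begins 51 mm behind the grasp point.
Start: joints at [-1.31, 0.332, -0.065, 1.46, 0.022, 1.35, -0.088], TCP at [0.175, 0.6, 0.234] pointing down, gripper open.
Joint ranges: [-2.6, 2.6], [-0.5, 2.12], [-1.47, 1.34], [0.16, 2.42], [-1.27, 4.41], [0.06, 2.06], [-2.6, 2.6]. Speed limits (rad/s): [2.22, 2.22, 2.79, 2.79, 3.14, 3.14, 3.14].

### API

Orientations are given as a unit quaternion [x, y, z, w].
In Python, from bench import r gives the robot as it stands.
- The arm moves only by the shell command python3 -m jog 'ROWS' [FORCE]. ROWS is JSON, a list of rows, each a list of 7 numbers: the shift along the tool's x, y, z in cm, then the turn, a rotation vector about the tool's x, y, z in rad, then the opening, from -1 (shut) to 1 (fully open). In form: [[tx, ty, tz, wx, wy, wz, jaw], ...]. A call has 1 to 20 rows; each row shifts and turns the commanded pose from where the row before left it, along the tool's axes as they then stand; what a row does not reach is not made up. A row lasts 1/8 s, in which the tool goes at most 62.5 mm and 10.7 degrees, less where a joint would pass 70% of its speed; a pose out of reach is approached as far as the arm can. A call with a gripper value outside its range is refused whole. The fingers move at their own pace and stop on an object; FORCE is the grip in N (left out, the last holds). Time passes only in rows, so rows that do not move let the fingers close. It gives the time, the measured TCP pose, the force and the opening at its end, in the units of the state.
- r.read_state(): the state, without advancing time (a new reading comes with each control period).
- r.camera(name): name is "scene" or "top" or "wrist"; returns a dict with "frame" (420x560x3 uint8, red, green, blue), "fx", "fy", "cx", "cy" (pixels), "k1" (the pictures are not rectified: a ray, as slopes to the right and down, at radius r is drawn at 1 + k1 r^2 times it, then the intrinsics apply), "camera_from_world" (4x4, takes a point from world to camera coordinates). Camera axes: x right, y down, z forward; pixel columns grow to the right and rows downward; lengths in m; the calibration is good to about 2 mm. A picture is of the moment at which its call begins. There is no depth.
- r.close_job(): hands the job in, once; it reports no verdict.
Trained networks look in a picture, given as the dict that the camera call returned (one of the last four; its "shot" number tells which), for a name from the list of things; names that differ only in an ending like _2 or _b are one class to them, and where a whole thing is asked for, a point or a joint stands for the part that bears it (a point fixed in the world has none). Each returns a list of dicts, best first, with "score" (0 to 1); they miss things now and then, are a little off and sometimes report something else, mostly with a low value. They report only what shows in the picture. A call takes as long as a camera call.
- r.search_frame(picture, thing): "rect" ([left, top, right, bottom] in pixels, round what is visible of it).
The state is a dict: "time": time; "joint_positions": joint angles; "joint_vel": joint speeds; "joint_torque": joint torques, N m; "ee_pos": TCP position; "eef_rot": TCP orientation; "ft_force": force on the tool from outside, world axes, zero at the start; "torque": the same for the moment, N m; "width": finger opening in m.
Only numpy, scipy, OpenCV 4.12 (cv2) and the standard library are available. Lean on these libraries where they do the work, as an engineer would, in place of code of your own. Each camera call takes 0.05 s, during which the arm holds its last target.

## Working session

There is one attempt and no reset: what is moved stays moved. The work goes in short steps, Python scripts to look and compute and a shell command to move; the robot and the scene stay as the last step left them, time stands still between calls to the robot, and variables do not carry over. Pictures are saved under pics/ and viewed, and the job is handed in when it is done.

```bash
ls; mkdir -p pics; python3 - <<'E'
from bench import r
import cv2
s=r.read_state(); print({k:s[k] for k in('time','ee_pos','eef_rot','width','ft_force')}, r.tip_extent)
for n in('scene','top','wrist'):
    p=r.camera(n); cv2.imwrite(f'pics/{n}0.png',p['frame'][:,:,::-1])
    print(n,p['fx'],p['cx'],p['cy'],p['k1'],p['camera_from_world'])
    if n!='wrist':
        for t in('tee_a','coupling_a','elbow','bin_tees','bin_couplings','bin_elbows','instrument'):
            print(t,[(round(d['score'],2),[round(x) for x in d['rect']]) for d in r.search_frame(p,t)[:8]])
E
```

```text
pics
{'time': 0.0, 'ee_pos': array([0.17492723, 0.59964751, 0.23277725]), 'eef_rot': array([ 1.41435499e-01,  9.89947237e-01, -6.80990120e-04, -6.13567057e-05]), 'width': 0.08730269929478224, 'ft_force': array([-0.67971763,  0.8083276 , -0.56099028])} 0.011
scene 470.1837082319972 279.4670947618136 207.23211598957636 -0.04744033818518001 [[ 0.84187053  0.53963372  0.00703271 -0.44455281]
 [ 0.45329234 -0.69997915 -0.55186524 -0.21775282]
 [-0.29288234  0.46778696 -0.83390365  1.33520039]
 [ 0.          0.          0.          1.        ]]
tee_a [(0.62, [281, 101, 305, 128]), (0.59, [200, 232, 228, 259])]
coupling_a [(0.7, [245, 190, 259, 205]), (0.51, [287, 142, 298, 159])]
elbow [(0.62, [132, 264, 156, 294]), (0.54, [278, 104, 304, 128])]
bin_tees [(0.61, [330, 147, 422, 225])]
bin_couplings [(0.62, [218, 274, 333, 383])]
bin_elbows [(0.87, [274, 190, 383, 281]), (0.28, [218, 273, 333, 384])]
instrument [(0.6, [131, 302, 183, 361])]
top 444.21278064036676 276.3542389741766 205.55595105329965 -0.12537509085743137 [[ 3.00511992e-02 -9.99547378e-01  1.40151267e-03 -8.84242339e-03]
 [-9
[... 226 characters left out ...]
, 270]), (0.58, [324, 231, 348, 251])]
coupling_a [(0.66, [201, 224, 215, 234]), (0.55, [272, 229, 288, 239])]
elbow [(0.59, [376, 259, 398, 281]), (0.44, [324, 229, 349, 254])]
bin_tees [(0.79, [171, 106, 237, 186]), (0.47, [407, 198, 452, 232])]
bin_couplings []
bin_elbows [(0.97, [244, 119, 305, 197])]
instrument [(0.93, [408, 201, 453, 230])]
wrist 329.8688061597339 282.14421603193745 204.7286666403641 -0.024807746592589584 [[ 2.79866254e-01  9.60038985e-01 -1.62600514e-04 -6.23700197e-01]
 [ 9.21825793e-01 -2.68679198e-01  2.79371968e-01 -3.31300945e-02]
 [ 2.68164293e-01 -7.83366753e-02 -9.60182939e-01  3.90516173e-01]
 [ 0.00000000e+00  0.00000000e+00  0.00000000e+00  1.00000000e+00]]
```

```bash
python3 - <<'E'
import cv2
for n,(a,b,c,d) in {'scene':(110,80,430,390),'top':(140,90,480,300)}.items():
    im=cv2.imread(f'pics/{n}0.png')[b:d,a:c]; im=cv2.resize(im,None,fx=1.9 if n=='scene' else 2.3,fy=1.9 if n=='scene' else 2.3,interpolation=cv2.INTER_CUBIC); cv2.imwrite(f'pics/{n}0z.png',im)
E
```

```text
(no output)
```

View pics/scene0.png

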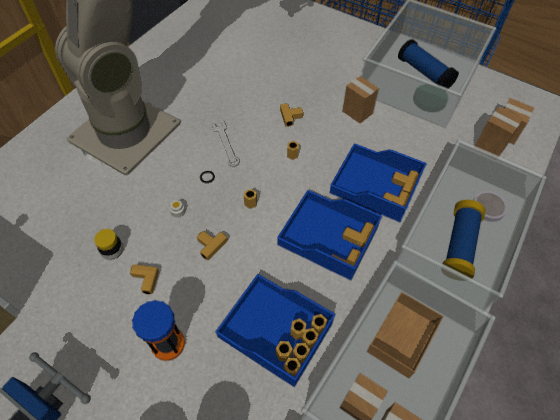

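View pics/top0.png

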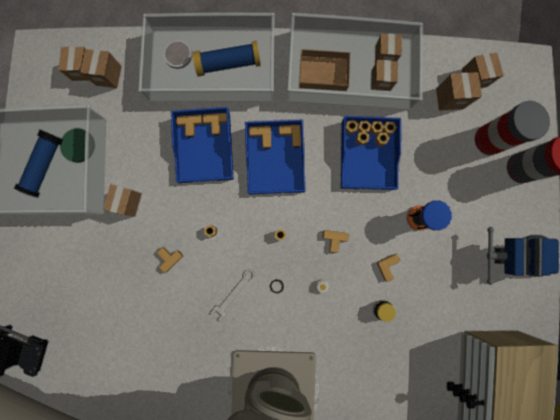

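```bash
true
```

```text
(no output)
```

View pics/top0z.png

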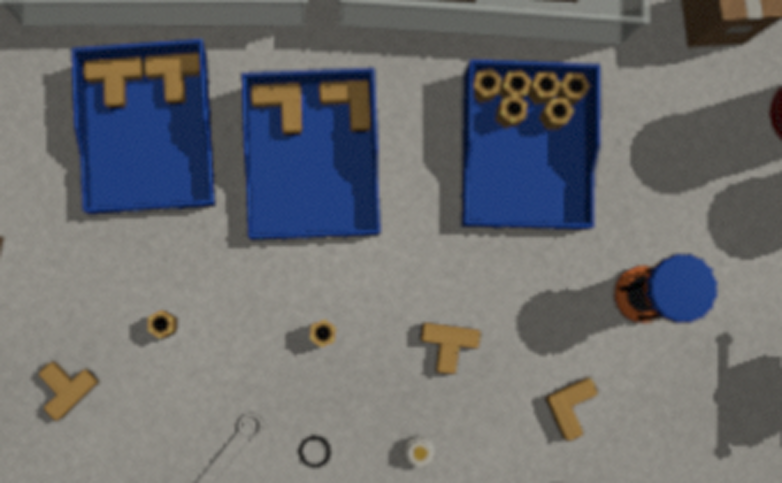

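View pics/wrist0.png

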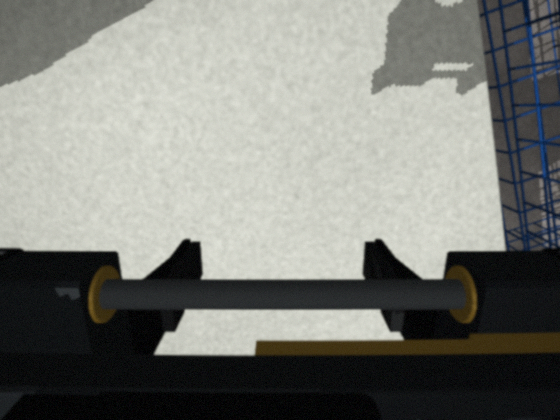

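```bash
cat > h.py <<'E'
import numpy as np, cv2
from scipy.optimize import minimize
def proj(p,P):
    P=np.c_[P,np.ones(len(P))]@np.array(p['camera_from_world']).T
    s=P[:,:2]/P[:,2:3]; s=s*(1+p['k1']*(s**2).sum(1,keepdims=True))
    return s*[p['fx'],p['fy']]+[p['cx'],p['cy']]
def unproj(p,uv,z):
    d=(np.array(uv,float)-[p['cx'],p['cy']])/[p['fx'],p['fy']]; s=d.copy()
    for _ in range(20): s=d/(1+p['k1']*(s**2).sum())
    M=np.array(p['camera_from_world']); R=M[:3,:3]; c=-R.T@M[:3,3]; v=R.T@np.r_[s,1]
    return c+v*(z-c[2])/v[2]
def box(x0,x1,y0,y1,z0,z1): return np.array([[x,y,z] for x in(x0,x1) for y in(y0,y1) for z in(z0,z1)],float)/1000
a=np.arange(6)*np.pi/3+np.pi/6; R=30/np.sqrt(3)
hexp=np.array([[R*np.cos(t),R*np.sin(t),z] for t in a for z in(0,40)])/1000
MODEL={'tee':[box(-35,35,-12,12,0,24),box(-12,12,-12,46,0,24)],
 'elbow':[box(-12,48,-12,12,0,24),box(-12,12,-12,48,0,24)],
 'coupling':[hexp],
 'bin':[box(-97.5,97.5,-79,79,0,34),box(0,97.5,-79,79,0,62)]}
S=8
def render(p,parts,pose,roi):
    x0,y0,x1,y1=roi; x,y,t=pose[:3]; z=pose[3] if len(pose)>3 else 0
    c,s=np.cos(t),np.sin(t); m=np.zeros(((y1-y0)*S,(x1-x0)*S),np.uint8)
    for q in parts:
        w=np.c_[q[:,0]*c-q[:,1]*s+x,q[:,0]*s+q[:,1]*c+y,q[:,2]+z]
        uv=(proj(p,w)+.5-[x0,y0])*S-.5
        cv2.fillConvexPoly(m,cv2.convexHull(np.round(uv*16).astype(np.int32)),255,cv2.LINE_8,4)
    return cv2.resize(m,(x1-x0,y1-y0),interpolation=cv2.INTER_AREA)/255.
def masks(p):
    f=p['frame']; h=cv2.cvtColor(f,cv2.COLOR_RGB2HSV).astype(int)
    brass=(h[...,0]>8)&(h[...,0]<30)&(h[...,1]>110)&(h[...,2]>40)
    blue=(h[...,0]>100)&(h[...,0]<130)&(h[...,1]>120)
    return brass,blue
def fit(kind,pics,guess,t0s,solid=True,z=0.):
    parts=MODEL[kind]; best=None; data=[]
    for p in pics:
        br,bl=masks(p); c=proj(p,np.array([[*guess,z+.02]]))[0]
        w=75 if kind=='bin' else 28
        roi=[int(max(0,c[0]-w)),int(max(0,c[1]-w)),int(min(560,c[0]+w)),int(min(420,c[1]+w))]
        x0,y0,x1,y1=roi; m=(bl|br if kind=='bin' else br)[y0:y1,x0:x1].astype(np.uint8)
        if kind=='bin': m=cv2.morphologyEx(m,cv2.MORPH_CLOSE,np.ones((3,3)))
        n,l,st,ce=cv2.connectedComponentsWithStats(m)
        if n<2: continue
        cc=np.array([ (999 if st[i,4]<20 else np.hypot(*(ce[i]+[x0,y0]-c))) for i in range(1,n)])
        m=(l==1+cc.argmin()).astype(np.uint8)
        cs,_=cv2.findContours(m,cv2.RETR_EXTERNAL,cv2.CHAIN_APPROX_NONE); cv2.drawContours(m,cs,-1,1,-1)
        data.append((p,roi,cv2.GaussianBlur(m.astype(np.float32),(0,0),1.)))
    def cost(v,full=False):
        e=[((cv2.GaussianBlur(render(p,parts,[v[0],v[1],v[2]/10,z],roi).astype(np.float32),(0,0),1.)-m)**2).sum()/m.sum() for p,roi,m in data]
        return e if full else sum(e)
    for t in t0s:
        v0=np.array([*guess,t*10])
        o=minimize(cost,v0,method='Nelder-Mead',options=dict(initial_simplex=[v0,v0+[.01,0,0],v0+[0,.01,0],v0+[0,0,2]],xatol=2e-4,fatol=1e-4))
        if best is None or o.fun<best.fun: best=o
    v=best.x; return np.round([v[0],v[1],v[2]/10],4),np.round(cost(v,True),3)
E
python3 - <<'E'
from h import *; from bench import r
pt=r.camera('top'); ps=r.camera('scene')
G={'tee1':('tee',(168,259),.012),'tee2':('tee',(336,240),.012),'cpl1':('coupling',(210,231),.02),'cpl2':('coupling',(280,235),.02),'elbow':('elbow',(388,267),.012),
 'bin_tees':('bin',(203,145),.03),'bin_elb':('bin',(275,157),.03),'bin_cpl':('bin',(370,153),.03)}
vis={'t':pt['frame'].copy(),'s':ps['frame'].copy()}
for k,(kind,uv,z) in G.items():
    g=unproj(pt,uv,z)[:2]
    ts=[0] if kind=='bin' else ([0,.5] if kind=='coupling' else np.arange(8)*np.pi/4)
    res=[fit(kind,pp,g,ts) for pp in([pt],[ps],[pt,ps])]
    print(k,*res)
    v=res[2][0]
    for n,p in(('t',pt),('s',ps)):
        m=(render(p,MODEL[kind],v,[0,0,560,420])>.5).astype(np.uint8)
        cs,_=cv2.findContours(m,cv2.RETR_EXTERNAL,cv2.CHAIN_APPROX_NONE); cv2.drawContours(vis[n],cs,-1,(0,255,0),1)
cv2.imwrite('pics/fit.png',cv2.resize(vis['t'][90:300,140:470,::-1],None,fx=2.4,fy=2.4))
cv2.imwrite('pics/fits.png',cv2.resize(vis['s'][80:390,110:440,::-1],None,fx=1.9,fy=1.9))
print(unproj(pt,(418,219),0.0), unproj(pt,(437,215),0.154),r.read_state()['time'])
E
```

```text
tee1 (array([0.3595, 0.2994, 5.5297]), array([0.053], dtype=float32)) (array([0.3592, 0.2978, 5.4532]), array([0.073], dtype=float32)) (array([0.3591, 0.2993, 5.492 ]), array([0.056, 0.081], dtype=float32))
tee2 (array([ 0.4452, -0.1602,  1.4746]), array([0.04], dtype=float32)) (array([ 0.4457, -0.1617,  1.4694]), array([0.048], dtype=float32)) (array([ 0.4456, -0.1607,  1.4742]), array([0.042, 0.05 ], dtype=float32))
cpl1 (array([0.4483, 0.1905, 0.015 ]), array([0.048], dtype=float32)) (array([0.4494, 0.1872, 0.5079]), array([0.014], dtype=float32)) (array([0.4487, 0.1892, 0.4914]), array([0.056, 0.024], dtype=float32))
cpl2 (array([ 0.4433, -0.0044,  0.554 ]), array([0.043], dtype=float32)) (array([ 0.4443, -0.0069,  0.5113]), array([0.013], dtype=float32)) (array([ 0.4436, -0.0052,  0.4972]), array([0.054, 0.023], dtype=float32))
elbow (array([ 0.3683, -0.2954,  3.5894]), array([0.073], dtype=float32)) (array([ 0.3679, -0.2962,  3.5997]), array([0.06], dtype=float32)) (array([ 0.3681, -0.2958,  3.5953]), array([0.074, 0.062], dtype=float32))
bin_tees (array([0.6876, 0.2214, 0.0945]), array([0.003], dtype=float32)) (array([0.6867, 0.2158, 0.098 ]), array([0.457], dtype=float32)) (array([0.6871, 0.2201, 0.0928]), array([0.005, 0.461], dtype=float32))
bin_elb (array([0.6587, 0.0157, 0.0702]), array([0.003], dtype=float32)) (array([0.6576, 0.0169, 0.0984]), array([0.379], dtype=float32)) (array([0.6582, 0.016 , 0.0785]), array([0.003, 0.38 ], dtype=float32))
bin_cpl (array([ 0.6798, -0.2532, -0.0023]), array([0.005], dtype=float32)) (array([ 0.6774, -0.2527,  0.0052]), array([0.002], dtype=float32)) (array([ 0.6785, -0.2529,  0.0011]), array([0.007, 0.004], dtype=float32))
[ 0.49912338 -0.40075549  0.        ] [ 0.50251772 -0.40037474  0.154     ] 0.95
```

View pics/fit.png

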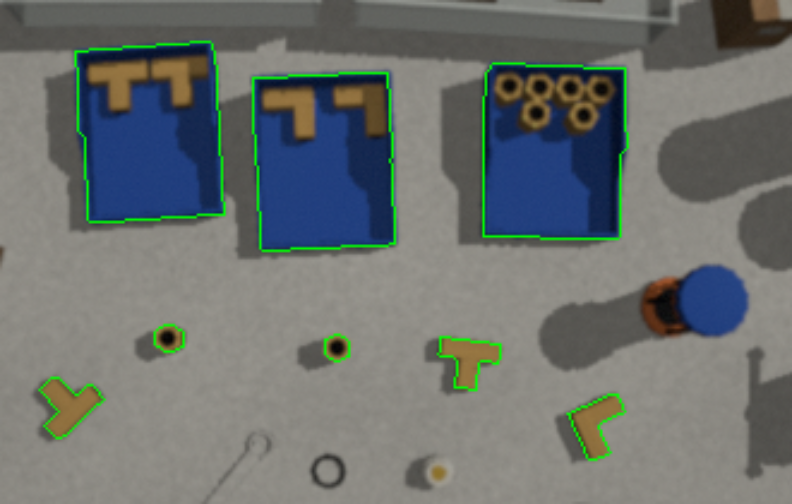

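View pics/fits.png

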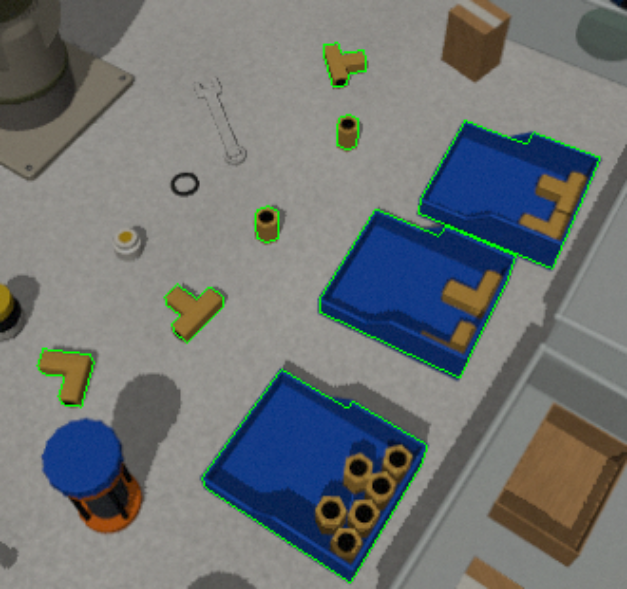

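```bash
cat > plan.py <<'E'
import sys,numpy as np
from bench import r
from scipy.spatial.transform import Rotation as Ro
s=r.read_state(); R=Ro.from_quat(s['eef_rot']).as_matrix(); p=np.array(s['ee_pos'])
phi=np.arctan2(R[1,1],R[0,1])
print('t %.2f pos'%s['time'],p.round(4),'phi %.3f w %.4f'%(phi,s['width']),'tilt',R[:2,2].round(3),'F',np.round(s['ft_force'],1),'j',np.round(s['joint_positions'],2))
if len(sys.argv)>1:
    x,y,z,t=[eval(a) for a in sys.argv[1:5]]
    d=R.T@(np.array([x,y,z])-p)*100
    print('shift cm at present yaw',d.round(2),'rot wz',round(-(t-phi),3))
    c,q=np.cos(t),np.sin(t); R2=np.array([[-q,c,0],[c,q,0],[0,0,-1]])
    print('shift cm after turning',(R2.T@(np.array([x,y,z])-p)*100).round(2), '; align rotvec', (Ro.from_matrix(R.T@R2)).as_rotvec().round(3))
E
python3 plan.py .383 .323 .1 -.783
cat >bins.py <<'E'
import numpy as np
B={'tees':(.6873,.2205,.0945),'elb':(.6583,.0158,.073),'cpl':(.679,-.253,0.0)}
def w(b,x,y):
    X,Y,t=B[b]; return X+x*np.cos(t)-y*np.sin(t),Y+x*np.sin(t)+y*np.cos(t)
E
python3 -c "
from bins import *
print(w('tees',-.042,-.022),w('tees',-.042,.022))"
```

```text
t 0.95 pos [0.175  0.6001 0.2336] phi 1.287 w 0.0869 tilt [0. 0.] F [ 0.5 -0.6 -0.6] j [-1.31  0.33 -0.06  1.46  0.02  1.35 -0.09]
shift cm at present yaw [-27.73 -20.78  13.36] rot wz 2.07
shift cm after turning [-4.96 34.29 13.36] ; align rotvec [ 0.   -0.    2.07]
(np.float64(0.6475633027798875), np.float64(0.19463506439139855)) (np.float64(0.6434114886804094), np.float64(0.23843874505505253))
```

```bash
python3 -m jog '[[-3.47,-2.6,1.2,0,0,0,1],[-3.47,-2.6,1.2,0,0,0,1],[-3.47,-2.6,1.2,0,0,0,1],[-3.47,-2.6,1.2,0,0,0,1],[-3.47,-2.6,1.2,0,0,0,1],[-3.47,-2.6,1.2,0,0,0,1],[-3.47,-2.6,1.2,0,0,0,1],[-3.47,-2.6,1.2,0,0,0,1],[0,0,0,0,0,0.17,1],[0,0,0,0,0,0.17,1],[0,0,0,0,0,0.17,1],[0,0,0,0,0,0.17,1],[0,0,0,0,0,0.17,1],[0,0,0,0,0,0.17,1],[0,0,0,0,0,0.17,1],[0,0,0,0,0,0.17,1],[0,0,0,0,0,0.17,1],[0,0,0,0,0,0.17,1],[0,0,0,0,0,0.17,1],[0,0,0,0,0,0.17,1]]' 40; python3 plan.py .383 .323 .014 -.783
```

```text
time: 3.45
ee_pos: [0.3833, 0.3227, 0.1377]
eef_rot: [0.919, 0.395, 0.0, -0.0]
ft_force: [0.3, 0.1, 0.4]
width: 0.087
t 3.45 pos [0.3833 0.3227 0.1377] phi -0.759 w 0.0870 tilt [0. 0.] F [0.3 0.1 0.4] j [-1.05  0.14  0.28  1.92 -0.04  1.09 -1.51]
shift cm at present yaw [-0.   -0.03 12.37] rot wz 0.024
shift cm after turning [-0.   -0.04 12.37] ; align rotvec [-0.    -0.     0.024]
```

```bash
python3 -m jog '[[0,0,3,0,0,0.024,1],[0,0,3,0,0,0,1],[0,0,3,0,0,0,1],[0,0,2.0,0,0,0,1],[0,0,1.3,0,0,0,1],[0,0,0,0,0,0,1],[0,0,0,0,0,0,-1],[0,0,0,0,0,0,-1],[0,0,0,0,0,0,-1],[0,0,0,0,0,0,-1],[0,0,0,0,0,0,-1],[0,0,0,0,0,0,-1]]' 40; python3 plan.py .6476 .1946 .1 .0945
```

```text
time: 4.95
ee_pos: [0.3832, 0.3226, 0.0146]
eef_rot: [0.922, 0.387, 0.0, -0.0]
ft_force: [-0.5, 0.3, -0.1]
width: 0.0349
t 4.95 pos [0.3832 0.3226 0.0146] phi -0.777 w 0.0349 tilt [-0.  0.] F [-0.5  0.3 -0.1] j [-1.03  0.31  0.27  2.01 -0.11  0.83 -1.48]
shift cm at present yaw [ 9.41 27.83 -8.55] rot wz -0.871
shift cm after turning [-15.24  25.11  -8.54] ; align rotvec [-0.    -0.    -0.871]
```

```bash
python3 -m jog '[[0,0,0,0,0,0,-1],[0,0,0,0,0,0,-1],[0,0,0,0,0,0,-1]]' 40; python3 plan.py
```

```text
time: 5.32
ee_pos: [0.3832, 0.3226, 0.0145]
eef_rot: [0.922, 0.387, 0.0, -0.0]
ft_force: [0.1, -0.5, -0.1]
width: 0.024
t 5.33 pos [0.3832 0.3226 0.0145] phi -0.777 w 0.0240 tilt [-0.  0.] F [ 0.1 -0.5 -0.1] j [-1.03  0.31  0.27  2.01 -0.11  0.83 -1.48]
```

```bash
python3 -m jog '[[0,0,-2,0,0,0,-1],[0,0,-4,0,0,0,-1],[0,0,-4,0,0,0,-1],[1.18,3.48,0,0,0,0,-1],[1.18,3.48,0,0,0,0,-1],[1.18,3.48,0,0,0,0,-1],[1.18,3.48,0,0,0,0,-1],[1.18,3.48,0,0,0,0,-1],[1.18,3.48,0,0,0,0,-1],[1.18,3.48,0,0,0,0,-1],[1.18,3.48,0,0,0,0,-1],[0,0,0,0,0,-0.174,-1],[0,0,0,0,0,-0.174,-1],[0,0,0,0,0,-0.174,-1],[0,0,0,0,0,-0.174,-1],[0,0,0,0,0,-0.174,-1],[0,0,0,0,0,0,-1]]' 40; python3 plan.py .6476 .1946 .019 .0945
python3 - <<'E'
from h import *; from bench import r
for n in('top','scene'): cv2.imwrite(f'pics/a_{n}.png',r.camera(n)['frame'][:,:,::-1])
E
```

```text
time: 7.45
ee_pos: [0.6476, 0.1945, 0.1139]
eef_rot: [0.674, 0.739, -0.0, -0.0]
ft_force: [0.2, 0.3, -2.6]
width: 0.0239
t 7.45 pos [0.6476 0.1945 0.1139] phi 0.092 w 0.0239 tilt [-0.001  0.   ] F [ 0.2  0.3 -2.6] j [-0.53  0.53  0.23  1.46 -0.13  1.17 -0.18]
shift cm at present yaw [0.01 0.01 9.49] rot wz -0.003
shift cm after turning [ 0.01 -0.    9.49] ; align rotvec [-0.001 -0.    -0.003]
```

View pics/a_scene.png

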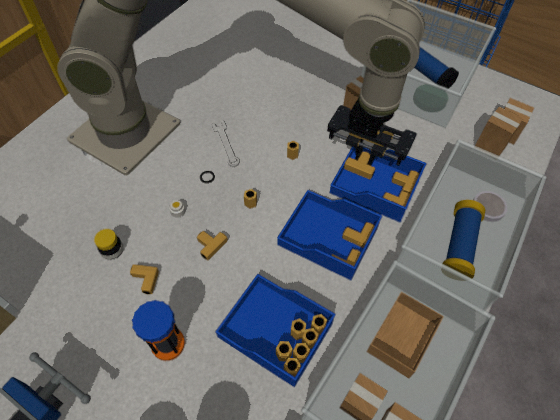

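The tee is held level over the front of the left bin, around (360,165). Lowering it now.

```bash
python3 -m jog '[[0,0,3,0,0,0,-1],[0,0,3,0,0,0,-1],[0,0,2,0,0,0,-1],[0,0,1,0,0,0,-1],[0,0,0.4,0,0,0,-1],[0,0,0,0,0,0,-1]]' 40; python3 plan.py .6476 .1946 .0185 .0945
```

```text
time: 8.3
ee_pos: [0.6484, 0.1949, 0.0212]
eef_rot: [0.674, 0.739, 0.0, 0.0]
ft_force: [-0.0, -0.5, -1.9]
width: 0.0237
t 8.30 pos [0.6484 0.1949 0.0212] phi 0.093 w 0.0237 tilt [0.001 0.   ] F [-0.  -0.5 -1.9] j [-0.51  0.63  0.22  1.52 -0.15  1.01 -0.17]
shift cm at present yaw [-0.02 -0.08  0.27] rot wz -0.002
shift cm after turning [-0.02 -0.08  0.27] ; align rotvec [ 0.001 -0.    -0.002]
```

```bash
python3 -m jog '[[0,0,0.15,0,0,0,-1],[0,0,0,0,0,0,-1]]' 40; python3 plan.py;  python3 -m jog '[[0,0,0.1,0,0,0,-1],[0,0,0,0,0,0,-1]]' 40; python3 plan.py
```

```text
time: 8.55
ee_pos: [0.6482, 0.1948, 0.0195]
eef_rot: [0.674, 0.739, 0.0, 0.0]
ft_force: [-0.3, 0.3, -2.7]
width: 0.0236
t 8.55 pos [0.6482 0.1948 0.0195] phi 0.093 w 0.0236 tilt [0.001 0.   ] F [-0.3  0.3 -2.7] j [-0.51  0.63  0.21  1.52 -0.15  1.   -0.17]
time: 8.8
ee_pos: [0.6482, 0.1949, 0.0186]
eef_rot: [0.673, 0.739, 0.0, 0.0]
ft_force: [-1.4, -0.6, 1.9]
width: 0.0235
t 8.80 pos [0.6482 0.1949 0.0186] phi 0.093 w 0.0235 tilt [0.001 0.   ] F [-1.4 -0.6  1.9] j [-0.51  0.63  0.21  1.52 -0.15  1.   -0.17]
```

```bash
python3 -m jog '[[0,0,0,0,0,0,-0.1],[0,0,0,0,0,0,-0.1],[0,0,0,0,0,0,-0.1],[0,0,0,0,0,0,-0.1],[0,0,-2,0,0,0,-0.1],[0,0,-4,0,0,0,-0.1],[0,0,-4,0,0,0,-0.1]]' 40; python3 plan.py .4117 -.1574 .1 -1.667
```

```text
time: 9.68
ee_pos: [0.6481, 0.1947, 0.1207]
eef_rot: [0.674, 0.739, 0.0, 0.0]
ft_force: [0.3, 0.5, 0.3]
width: 0.0392
t 9.68 pos [0.6481 0.1947 0.1207] phi 0.093 w 0.0392 tilt [0.001 0.   ] F [0.3 0.5 0.3] j [-0.53  0.52  0.24  1.46 -0.13  1.18 -0.18]
shift cm at present yaw [-32.87 -26.81   2.03] rot wz 1.76
shift cm after turning [-20.15  37.32   2.07] ; align rotvec [ 0.00e+00 -1.00e-03  1.76e+00]
```

```bash
python3 -m jog '[[-3.29,-2.68,0,0,0,0,1],[-3.29,-2.68,0,0,0,0,1],[-3.29,-2.68,0,0,0,0,1],[-3.29,-2.68,0,0,0,0,1],[-3.29,-2.68,0,0,0,0,1],[-3.29,-2.68,0,0,0,0,1],[-3.29,-2.68,0,0,0,0,1],[-3.29,-2.68,0,0,0,0,1],[-3.29,-2.68,0,0,0,0,1],[-3.29,-2.68,0,0,0,0,1],[0,0,0,0,0,0.176,1],[0,0,0,0,0,0.176,1],[0,0,0,0,0,0.176,1],[0,0,0,0,0,0.176,1],[0,0,0,0,0,0.176,1],[0,0,0,0,0,0.176,1],[0,0,0,0,0,0.176,1],[0,0,0,0,0,0.176,1],[0,0,0,0,0,0.176,1],[0,0,0,0,0,0.176,1]]' 40; python3 plan.py .4117 -.1574 .0145 -1.667
python3 - <<'E'
from h import *; from bench import r
for n in('wrist','scene'): cv2.imwrite(f'pics/b_{n}.png',r.camera(n)['frame'][:,:,::-1])
E
```

```text
time: 12.18
ee_pos: [0.4121, -0.1579, 0.1193]
eef_rot: [0.999, -0.051, 0.001, -0.0]
ft_force: [-0.2, -0.3, -0.1]
width: 0.087
t 12.18 pos [ 0.4121 -0.1579  0.1193] phi -1.673 w 0.0870 tilt [0.002 0.   ] F [-0.2 -0.3 -0.1] j [-0.2   0.01  0.47  2.09 -0.01  1.04 -1.4 ]
shift cm at present yaw [-0.07 -0.04 10.48] rot wz -0.006
shift cm after turning [-0.05 -0.05 10.48] ; align rotvec [-0.001 -0.002 -0.006]
```

View pics/b_scene.png

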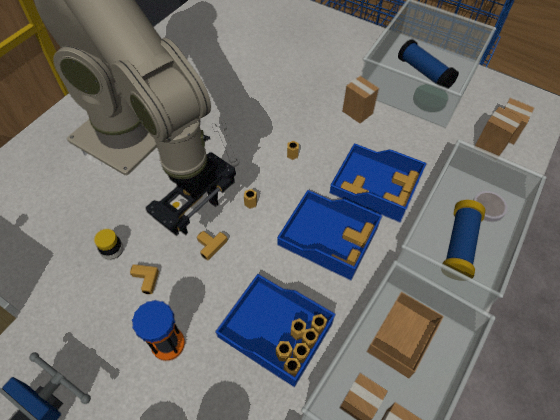

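View pics/b_wrist.png

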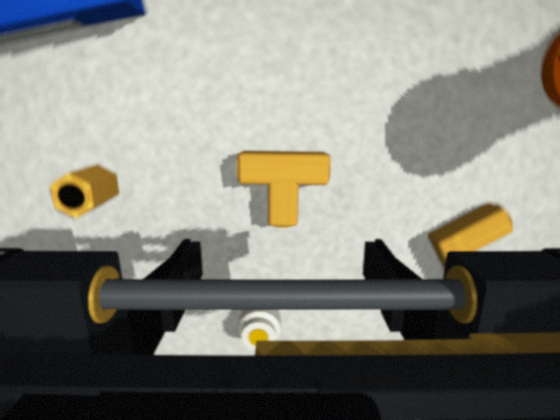

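```bash
python3 -m jog '[[0,0,3,0,0,0,1],[0,0,3,0,0,0,1],[0,0,2.5,0,0,0,1],[0,0,1.3,0,0,0,1],[0,0,0.68,0,0,0,1],[0,0,0,0,0,0,-1],[0,0,0,0,0,0,-1],[0,0,0,0,0,0,-1],[0,0,0,0,0,0,-1],[0,0,0,0,0,0,-1],[0,0,0,0,0,0,-1],[0,0,0,0,0,0,-1],[0,0,0,0,0,0,-1],[0,0,0,0,0,0,-1]]' 40; python3 plan.py .6434 .2384 .12 .0945
```

```text
time: 14.02
ee_pos: [0.4117, -0.1577, 0.0132]
eef_rot: [0.999, -0.048, -0.0, -0.0]
ft_force: [-0.7, 0.7, -0.2]
width: 0.024
t 14.03 pos [ 0.4117 -0.1577  0.0132] phi -1.667 w 0.0240 tilt [-0.  0.] F [-0.7  0.7 -0.2] j [-0.17  0.21  0.46  2.17 -0.13  0.79 -1.29]
shift cm at present yaw [ 19.26 -41.66 -10.68] rot wz -1.761
shift cm after turning [ 37.25  26.81 -10.68] ; align rotvec [-0.    -0.    -1.761]
```

```bash
python3 -m jog '[[0,0,-2,0,0,0,-1],[0,0,-4,0,0,0,-1],[0,0,-5,0,0,0,-1],[1.605,-3.472,0,0,0,0,-1],[1.605,-3.472,0,0,0,0,-1],[1.605,-3.472,0,0,0,0,-1],[1.605,-3.472,0,0,0,0,-1],[1.605,-3.472,0,0,0,0,-1],[1.605,-3.472,0,0,0,0,-1],[1.605,-3.472,0,0,0,0,-1],[1.605,-3.472,0,0,0,0,-1],[1.605,-3.472,0,0,0,0,-1],[1.605,-3.472,0,0,0,0,-1],[1.605,-3.472,0,0,0,0,-1],[1.605,-3.472,0,0,0,0,-1]]' 40;python3 -m jog '[[0,0,0,0,0,-0.176,-1],[0,0,0,0,0,-0.176,-1],[0,0,0,0,0,-0.176,-1],[0,0,0,0,0,-0.176,-1],[0,0,0,0,0,-0.176,-1],[0,0,0,0,0,-0.176,-1],[0,0,0,0,0,-0.176,-1],[0,0,0,0,0,-0.176,-1],[0,0,0,0,0,-0.176,-1],[0,0,0,0,0,-0.176,-1],[0,0,0,0,0,0,-1]]' 40
python3 plan.py .6434 .2384 .0172 .0945
python3 - <<'E'
from h import *; from bench import r
for n in('top','scene'): cv2.imwrite(f'pics/c_{n}.png',r.camera(n)['frame'][:,:,::-1])
E
```

```text
time: 15.9
ee_pos: [0.6434, 0.2395, 0.1223]
eef_rot: [0.999, -0.048, -0.001, 0.0]
ft_force: [0.6, -0.7, -2.1]
width: 0.0238
time: 17.27
ee_pos: [0.6429, 0.2381, 0.1223]
eef_rot: [0.674, 0.739, -0.001, -0.0]
ft_force: [-1.0, 0.2, -2.8]
width: 0.0235
t 17.27 pos [0.6429 0.2381 0.1223] phi 0.092 w 0.0235 tilt [-0.002 -0.   ] F [-1.   0.2 -2.8] j [-0.35  0.54 -0.09  1.41  0.05  1.2  -0.36]
shift cm at present yaw [ 0.03  0.06 10.51] rot wz -0.003
shift cm after turning [ 0.02  0.05 10.51] ; align rotvec [-0.002  0.    -0.003]
```

View pics/c_scene.png

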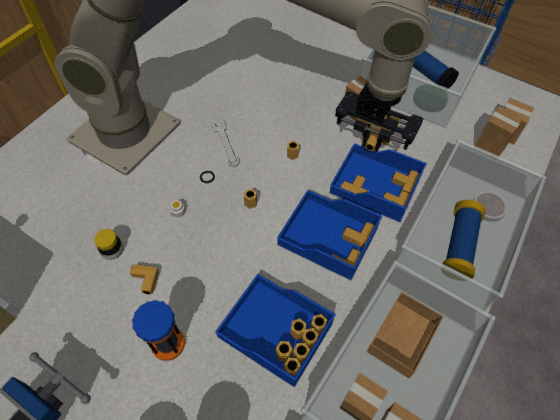

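```bash
python3 -m jog '[[0,0,3,0,0,0,-1],[0,0,3,0,0,0,-1],[0,0,2.5,0,0,0,-1],[0,0,1.3,0,0,0,-1],[0,0,0.5,0,0,0,-1],[0,0,0,0,0,0,-1]]' 40; python3 plan.py .6434 .2384 .0172 .0945
```

```text
time: 18.12
ee_pos: [0.6437, 0.2387, 0.0208]
eef_rot: [0.674, 0.739, 0.0, 0.0]
ft_force: [-0.0, 0.4, -3.5]
width: 0.0235
t 18.12 pos [0.6437 0.2387 0.0208] phi 0.092 w 0.0235 tilt [0.001 0.   ] F [-0.   0.4 -3.5] j [-0.36  0.64 -0.09  1.48  0.06  1.02 -0.37]
shift cm at present yaw [-0.02 -0.04  0.36] rot wz -0.002
shift cm after turning [-0.02 -0.04  0.36] ; align rotvec [ 0.001 -0.    -0.002]
```

```bash
python3 -m jog '[[0,0,0.2,0,0,0,-1],[0,0,0.12,0,0,0,-1],[0,0,0,0,0,0,-1]]' 40; python3 plan.py
```

```text
time: 18.5
ee_pos: [0.6436, 0.2386, 0.0174]
eef_rot: [0.674, 0.739, 0.0, 0.0]
ft_force: [0.1, -0.1, -2.0]
width: 0.024
t 18.50 pos [0.6436 0.2386 0.0174] phi 0.093 w 0.0240 tilt [0. 0.] F [ 0.1 -0.1 -2. ] j [-0.36  0.65 -0.09  1.48  0.06  1.02 -0.37]
```

```bash
python3 -m jog '[[0,0,0,0,0,0,-0.1],[0,0,0,0,0,0,-0.1],[0,0,0,0,0,0,-0.1],[0,0,0,0,0,0,-0.1],[0,0,-2,0,0,0,-0.1],[0,0,-4,0,0,0,-0.1],[0,0,-5,0,0,0,-0.1]]' 40; python3 plan.py .4488 .188 .13 .5
```

```text
time: 19.38
ee_pos: [0.643, 0.2383, 0.129]
eef_rot: [0.673, 0.739, -0.0, -0.0]
ft_force: [1.1, 0.2, 0.7]
width: 0.0392
t 19.38 pos [0.643  0.2383 0.129 ] phi 0.093 w 0.0392 tilt [-0.001 -0.   ] F [1.1 0.2 0.7] j [-0.35  0.53 -0.09  1.4   0.05  1.21 -0.36]
shift cm at present yaw [ -3.21 -19.81  -0.09] rot wz -0.407
shift cm after turning [  4.89 -19.46  -0.1 ] ; align rotvec [-0.001 -0.    -0.407]
```

```bash
python3 -m jog '[[-0.53,-3.3,0,0,0,0,1],[-0.53,-3.3,0,0,0,0,1],[-0.53,-3.3,0,0,0,0,1],[-0.53,-3.3,0,0,0,0,1],[-0.53,-3.3,0,0,0,0,1],[-0.53,-3.3,0,0,0,0,1],[0,0,0,0,0,-0.136,1],[0,0,0,0,0,-0.136,1],[0,0,0,0,0,-0.136,1],[0,0,0,0,0,0,1]]' 40; python3 plan.py .4488 .188 .024 .5
python3 - <<'E'
from h import *; from bench import r
p=r.camera('wrist'); cv2.imwrite('pics/d_wrist.png',p['frame'][:,:,::-1])
for n in ('top','scene'):
    q=r.camera(n); cv2.imwrite(f'pics/d_{n}.png',q['frame'][:,:,::-1])
print(fit('coupling',[p],(.4488,.188),[0,.5]), proj(p,np.array([[.4488,.188,.04],[.4488,.188,0]])))
E
```

```text
time: 20.62
ee_pos: [0.4496, 0.1886, 0.1283]
eef_rot: [0.51, 0.86, 0.001, 0.001]
ft_force: [-0.3, 0.1, 0.4]
width: 0.0871
t 20.62 pos [0.4496 0.1886 0.1283] phi 0.500 w 0.0871 tilt [0.002 0.001] F [-0.3  0.1  0.4] j [-0.33  0.13 -0.17  1.94  0.03  1.07 -0.01]
shift cm at present yaw [-0.02 -0.12 10.43] rot wz 0.0
shift cm after turning [-0.02 -0.1  10.43] ; align rotvec [0.002 0.    0.   ]
(array([0.447 , 0.1866, 0.5485]), array([0.02], dtype=float32)) [[282.45648236 213.39754363]
 [282.38605506 199.46503542]]
```

View pics/d_wrist.png

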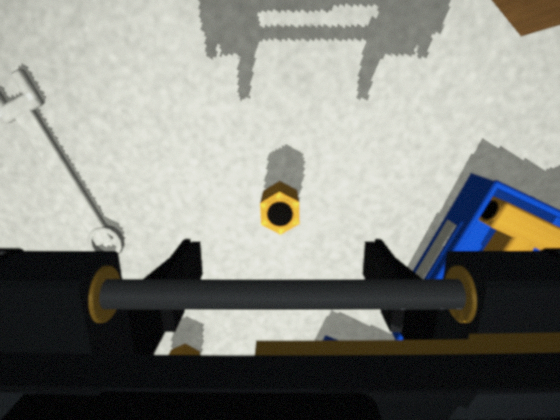

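View pics/d_scene.png

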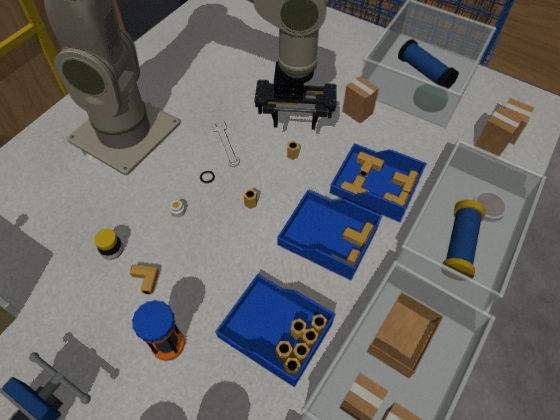

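Both tees lie flat in the bin, at about (358,178). The coupling sits between the jaws with its flats facing them, at about (281,212) in the wrist picture.

```bash
python3 -m jog '[[0,-0.18,3,0,0,0,1],[0,0,3,0,0,0,1],[0,0,2.5,0,0,0,1],[0,0,1.3,0,0,0,1],[0,0,0.4,0,0,0,1],[0,0,0,0,0,0,-1],[0,0,0,0,0,0,-1],[0,0,0,0,0,0,-1],[0,0,0,0,0,0,-1],[0,0,0,0,0,0,-1],[0,0,0,0,0,0,-1],[0,0,0,0,0,0,-1],[0,0,0,0,0,0,-1],[0,0,0,0,0,0,-1]]' 30; python3 -c "
from bins import *
print(w('cpl',-.04,.035),w('cpl',-.04,-.035))"; python3 plan.py .639 -.218 .13 0
```

```text
time: 22.52
ee_pos: [0.4476, 0.1876, 0.0251]
eef_rot: [0.51, 0.86, 0.0, 0.0]
ft_force: [-0.6, 0.0, -0.4]
width: 0.0298
(np.float64(0.639), np.float64(-0.218)) (np.float64(0.639), np.float64(-0.28800000000000003))
t 22.52 pos [0.4476 0.1876 0.0251] phi 0.501 w 0.0298 tilt [0. 0.] F [-0.6  0.  -0.4] j [-0.34  0.27 -0.17  2.03  0.06  0.85 -0.04]
shift cm at present yaw [-44.77  -2.7  -10.5 ] rot wz 0.501
shift cm after turning [-40.56  19.14 -10.49] ; align rotvec [ 0.    -0.     0.501]
```

```bash
python3 -m jog '[[0,0,-2,0,0,0,-1],[0,0,-4,0,0,0,-1],[0,0,-4.5,0,0,0,-1],[-3.444,-0.208,0,0,0,0,-1],[-3.444,-0.208,0,0,0,0,-1],[-3.444,-0.208,0,0,0,0,-1],[-3.444,-0.208,0,0,0,0,-1],[-3.444,-0.208,0,0,0,0,-1],[-3.444,-0.208,0,0,0,0,-1],[-3.444,-0.208,0,0,0,0,-1],[-3.444,-0.208,0,0,0,0,-1],[-3.444,-0.208,0,0,0,0,-1],[-3.444,-0.208,0,0,0,0,-1],[-3.444,-0.208,0,0,0,0,-1],[-3.444,-0.208,0,0,0,0,-1],[-3.444,-0.208,0,0,0,0,-1],[0,0,0,0,0,0.167,-1],[0,0,0,0,0,0.167,-1],[0,0,0,0,0,0.167,-1],[0,0,0,0,0,0,-1]]' 30;python3 plan.py .639 -.218 .0291 0
```

```text
time: 25.02
ee_pos: [0.6387, -0.2178, 0.1295]
eef_rot: [0.707, 0.708, -0.0, -0.0]
ft_force: [0.2, -0.9, -1.1]
width: 0.0298
t 25.02 pos [ 0.6387 -0.2178  0.1295] phi 0.001 w 0.0298 tilt [-0.001  0.   ] F [ 0.2 -0.9 -1.1] j [ 0.11  0.51  0.21  1.45 -0.11  1.19  0.33]
shift cm at present yaw [-0.02  0.04 10.04] rot wz 0.001
shift cm after turning [-0.02  0.03 10.04] ; align rotvec [-0.001 -0.     0.001]
```

```bash
python3 -m jog '[[0,0,3,0,0,0,-1],[0,0,3,0,0,0,-1],[0,0,2.3,0,0,0,-1],[0,0,1.2,0,0,0,-1],[0,0,0.4,0,0,0,-1],[0,0,0.15,0,0,0,-1],[0,0,0,0,0,0,-1]]' 30; python3 plan.py .639 -.218 .0291 0
```

```text
time: 25.9
ee_pos: [0.6394, -0.2183, 0.0303]
eef_rot: [0.707, 0.707, 0.0, 0.0]
ft_force: [0.2, -0.2, -2.2]
width: 0.0295
t 25.90 pos [ 0.6394 -0.2183  0.0303] phi 0.000 w 0.0295 tilt [ 0.001 -0.   ] F [ 0.2 -0.2 -2.2] j [ 0.12  0.61  0.19  1.52 -0.13  1.02  0.35]
shift cm at present yaw [ 0.03 -0.04  0.12] rot wz 0.0
shift cm after turning [ 0.03 -0.04  0.12] ; align rotvec [0.001 0.    0.   ]
```

```bash
python3 -m jog '[[0,0,0.12,0,0,0,-1],[0,0,0,0,0,0,-1]]' 30; python3 plan.py; python3 -m jog '[[0,0,0,0,0,0,0.0],[0,0,0,0,0,0,0.0],[0,0,0,0,0,0,0.0],[0,0,0,0,0,0,0.0],[0,0,-2,0,0,0,0.0],[0,0,-4,0,0,0,0.0],[0,0,-5,0,0,0,0.0]]' 30; python3 plan.py .444 -.0055 .13 -.54;
```

```text
time: 26.15
ee_pos: [0.6394, -0.2183, 0.0292]
eef_rot: [0.707, 0.707, 0.0, 0.001]
ft_force: [-0.2, 0.1, 3.6]
width: 0.0302
t 26.15 pos [ 0.6394 -0.2183  0.0292] phi 0.000 w 0.0302 tilt [ 0.001 -0.   ] F [-0.2  0.1  3.6] j [ 0.12  0.61  0.19  1.52 -0.13  1.02  0.35]
time: 27.02
ee_pos: [0.6386, -0.2181, 0.1402]
eef_rot: [0.707, 0.707, -0.0, -0.0]
ft_force: [0.7, 0.1, 0.6]
width: 0.0435
t 27.02 pos [ 0.6386 -0.2181  0.1402] phi -0.000 w 0.0435 tilt [-0.001  0.   ] F [0.7 0.1 0.6] j [ 0.11  0.5   0.21  1.44 -0.11  1.21  0.33]
shift cm at present yaw [ 21.25 -19.46   1.04] rot wz 0.54
shift cm after turning [  8.23 -27.62   1.02] ; align rotvec [-0.001 -0.     0.54 ]
```

```bash
python3 -m jog '[[2.656,-2.43,0.1,0,0,0,1],[2.656,-2.43,0.1,0,0,0,1],[2.656,-2.43,0.1,0,0,0,1],[2.656,-2.43,0.1,0,0,0,1],[2.656,-2.43,0.1,0,0,0,1],[2.656,-2.43,0.1,0,0,0,1],[2.656,-2.43,0.1,0,0,0,1],[2.656,-2.43,0.1,0,0,0,1],[0,0,0,0,0,0.18,1],[0,0,0,0,0,0.18,1],[0,0,0,0,0,0.18,1],[0,0,0,0,0,0,1]]'; python3 plan.py .444 -.0055 .0255 -.54
python3 - <<'E'
from h import *; from bench import r
p=r.camera('wrist'); cv2.imwrite('pics/e_wrist.png',p['frame'][:,:,::-1])
q=r.camera('scene'); cv2.imwrite(f'pics/e_scene.png',q['frame'][:,:,::-1])
print(fit('coupling',[p],(.444,-.0055),[0,.5]))
E
```

```text
time: 28.52
ee_pos: [0.445, -0.0057, 0.1315]
eef_rot: [0.87, 0.493, 0.001, 0.0]
ft_force: [-0.5, -0.7, -0.2]
width: 0.0867
t 28.52 pos [ 0.445  -0.0057  0.1315] phi -0.539 w 0.0867 tilt [0.002 0.   ] F [-0.5 -0.7 -0.2] j [-0.17  0.02  0.08  2.05 -0.    1.07 -0.63]
shift cm at present yaw [-0.04 -0.11 10.6 ] rot wz 0.001
shift cm after turning [-0.03 -0.09 10.6 ] ; align rotvec [ 0.001 -0.001  0.001]
(array([ 0.4416, -0.0075,  0.4486]), array([0.02], dtype=float32))
```

View pics/e_wrist.png

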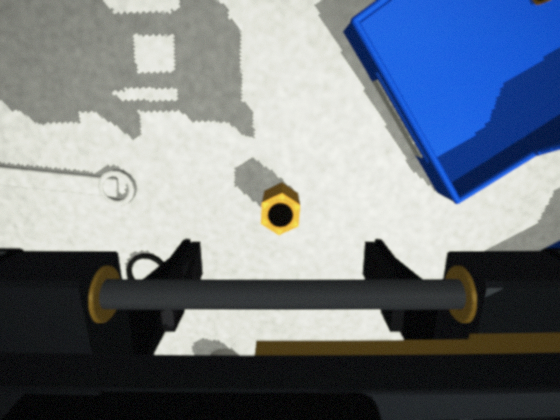

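View pics/e_scene.png

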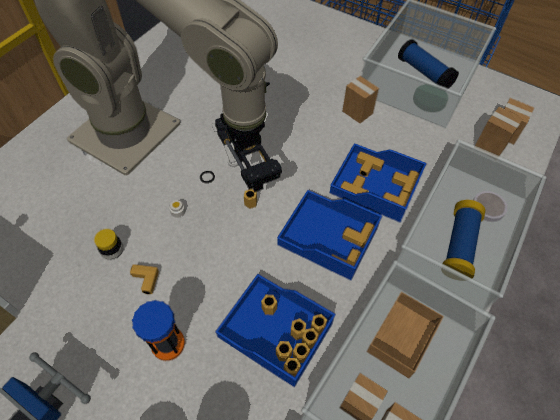

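The first coupling stands in its bin at (269,303). The second is between the jaws at (281,210).

```bash
python3 -m jog '[[0,-0.18,3,0,0,0,1],[0,0,3,0,0,0,1],[0,0,2.7,0,0,0,1],[0,0,1.4,0,0,0,1],[0,0,0.5,0,0,0,1],[0,0,0,0,0,0,-1],[0,0,0,0,0,0,-1],[0,0,0,0,0,0,-1],[0,0,0,0,0,0,-1],[0,0,0,0,0,0,-1],[0,0,0,0,0,0,-1],[0,0,0,0,0,0,-1],[0,0,0,0,0,0,-1],[0,0,0,0,0,0,-1]]' 30; python3 plan.py .639 -.288 .13 0
```

```text
time: 30.38
ee_pos: [0.443, -0.0047, 0.0243]
eef_rot: [0.87, 0.493, 0.0, -0.0]
ft_force: [-0.3, 0.6, -0.2]
width: 0.0299
t 30.38 pos [ 0.443  -0.0047  0.0243] phi -0.540 w 0.0299 tilt [0. 0.] F [-0.3  0.6 -0.2] j [-0.17  0.18  0.08  2.14 -0.02  0.82 -0.61]
shift cm at present yaw [-14.22  31.37 -10.57] rot wz -0.54
shift cm after turning [-28.33  19.6  -10.57] ; align rotvec [-0.   -0.   -0.54]
```

```bash
python3 -m jog '[[0,0,-2,0,0,0,-1],[0,0,-4,0,0,0,-1],[0,0,-4.6,0,0,0,-1],[-1.422,3.137,0,0,0,0,-1],[-1.422,3.137,0,0,0,0,-1],[-1.422,3.137,0,0,0,0,-1],[-1.422,3.137,0,0,0,0,-1],[-1.422,3.137,0,0,0,0,-1],[-1.422,3.137,0,0,0,0,-1],[-1.422,3.137,0,0,0,0,-1],[-1.422,3.137,0,0,0,0,-1],[-1.422,3.137,0,0,0,0,-1],[-1.422,3.137,0,0,0,0,-1],[0,0,0,0,0,-0.18,-1],[0,0,0,0,0,-0.18,-1],[0,0,0,0,0,-0.18,-1],[0,0,0,0,0,0,-1]]' 30;python3 plan.py .639 -.288 .0283 0
```

```text
time: 32.5
ee_pos: [0.6386, -0.2879, 0.1297]
eef_rot: [0.708, 0.707, -0.0, -0.001]
ft_force: [-0.5, 0.3, -1.3]
width: 0.0304
t 32.50 pos [ 0.6386 -0.2879  0.1297] phi -0.001 w 0.0304 tilt [-0.001  0.001] F [-0.5  0.3 -1.3] j [ 0.25  0.56  0.16  1.37 -0.09  1.22  0.41]
shift cm at present yaw [-0.02  0.05 10.14] rot wz -0.001
shift cm after turning [-1.000e-02  4.000e-02  1.014e+01] ; align rotvec [-0.001 -0.001 -0.001]
```

```bash
python3 -m jog '[[0,0,3,0,0,0,-1],[0,0,3,0,0,0,-1],[0,0,2.3,0,0,0,-1],[0,0,1.2,0,0,0,-1],[0,0,0.4,0,0,0,-1],[0,0,0.15,0,0,0,-1],[0,0,0,0,0,0,-1]]' 30; python3 plan.py .639 -.288 .0283 0
```

```text
time: 33.38
ee_pos: [0.6394, -0.2881, 0.0307]
eef_rot: [0.707, 0.707, 0.0, 0.001]
ft_force: [0.3, -0.5, -1.6]
width: 0.0298
t 33.38 pos [ 0.6394 -0.2881  0.0307] phi -0.000 w 0.0298 tilt [ 0.001 -0.   ] F [ 0.3 -0.5 -1.6] j [ 0.26  0.66  0.15  1.44 -0.1   1.05  0.42]
shift cm at present yaw [ 0.01 -0.04  0.24] rot wz -0.0
shift cm after turning [ 0.01 -0.04  0.24] ; align rotvec [ 0.001  0.    -0.   ]
```

```bash
python3 -m jog '[[0,0,0.2,0,0,0,-1],[0,0,0,0,0,0,-1]]' 30; python3 plan.py; python3 -m jog '[[0,0,0,0,0,0,0.0],[0,0,0,0,0,0,0.0],[0,0,0,0,0,0,0.0],[0,0,0,0,0,0,0.0],[0,0,-2,0,0,0,0.0],[0,0,-4,0,0,0,0.0],[0,0,-5,0,0,0,0.0]]' 30; python3 plan.py .3374 -.3107 .13 -1.117;
python3 - <<'E'
from h import *; from bench import r
q=r.camera('scene'); cv2.imwrite(f'pics/f_scene.png',q['frame'][:,:,::-1])
t=r.camera('top'); cv2.imwrite(f'pics/f_top.png',t['frame'][:,:,::-1])
for z in(.0,.03,.05): print(z,unproj(t,(386,311),z)[:2],unproj(q,(106,236),z)[:2],unproj(q,(112,253),z)[:2])
E
```

```text
time: 33.62
ee_pos: [0.6394, -0.2881, 0.0285]
eef_rot: [0.707, 0.707, 0.0, 0.001]
ft_force: [0.8, 0.5, 1.4]
width: 0.0301
t 33.62 pos [ 0.6394 -0.2881  0.0285] phi -0.000 w 0.0301 tilt [ 0.001 -0.   ] F [0.8 0.5 1.4] j [ 0.26  0.66  0.15  1.44 -0.1   1.05  0.42]
time: 34.5
ee_pos: [0.6386, -0.2878, 0.1397]
eef_rot: [0.707, 0.707, -0.0, -0.0]
ft_force: [2.1, -0.5, -0.3]
width: 0.0435
t 34.50 pos [ 0.6386 -0.2878  0.1397] phi -0.000 w 0.0435 tilt [-0.001  0.   ] F [ 2.1 -0.5 -0.3] j [ 0.25  0.56  0.16  1.36 -0.09  1.24  0.42]
shift cm at present yaw [ -2.29 -30.12   0.99] rot wz 1.117
shift cm after turning [-28.07 -11.15   0.97] ; align rotvec [-1.000e-03  0.000e+00  1.117e+00]
0.0 [ 0.23551217 -0.31254238] [ 0.20283117 -0.28046077] [ 0.24828615 -0.30692338]
0.03 [ 0.24022335 -0.30494488] [ 0.22273875 -0.28818836] [ 0.26682514 -0.31385422]
0.05 [ 0.24336413 -0.29987988] [ 0.23601047 -0.2933401 ] [ 0.27918446 -0.31847478]
```

View pics/f_top.png

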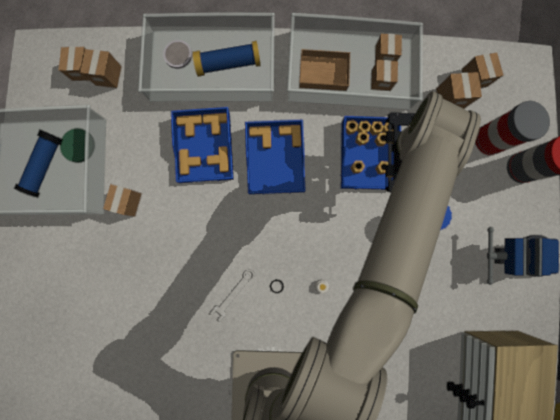

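View pics/f_scene.png

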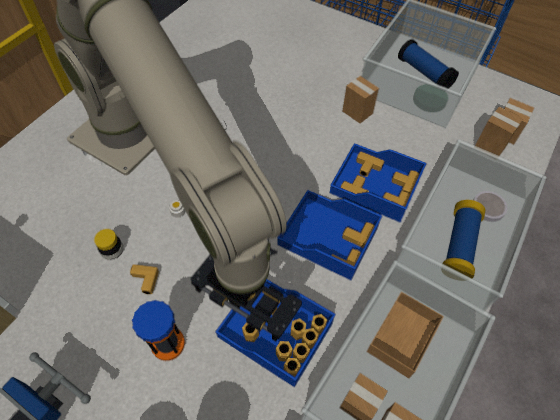

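```bash
python3 -m jog '[[1.36,-3.18,0,0,0,0,1],[1.36,-3.18,0,0,0,0,1],[1.36,-3.18,0,0,0,0,1],[1.36,-3.18,0,0,0,0,1],[1.36,-3.18,0,0,0,0,1],[-1.81,-2.85,0,0,0,0,1],[-1.81,-2.85,0,0,0,0,1],[-1.81,-2.85,0,0,0,0,1],[-1.81,-2.85,0,0,0,0,1],[-1.81,-2.85,0,0,0,0,1],[0,0,0,0,0,0.16,1],[0,0,0,0,0,0.16,1],[0,0,0,0,0,0.16,1],[0,0,0,0,0,0.16,1],[0,0,0,0,0,0.16,1],[0,0,0,0,0,0.16,1],[0,0,0,0,0,0.16,1],[0,0,0,0,0,0,1]]' 40; python3 plan.py .3374 -.3107 .0145 -1.117
python3 - <<'E'
from h import *; from bench import r
q=r.camera('wrist'); cv2.imwrite(f'pics/g_wrist.png',q['frame'][:,:,::-1])
q=r.camera('scene'); cv2.imwrite(f'pics/g_scene.png',q['frame'][:,:,::-1])
E
```

```text
time: 36.85
ee_pos: [0.3376, -0.3107, 0.1386]
eef_rot: [0.975, 0.224, 0.001, 0.0]
ft_force: [-0.6, -0.3, 0.7]
width: 0.087
t 36.85 pos [ 0.3376 -0.3107  0.1386] phi -1.119 w 0.0870 tilt [ 0.001 -0.   ] F [-0.6 -0.3  0.7] j [ 0.35  0.04  0.3   2.02 -0.01  1.09 -0.46]
shift cm at present yaw [-0.04 -0.02 12.41] rot wz -0.002
shift cm after turning [-2.000e-02 -1.000e-02  1.241e+01] ; align rotvec [ 0.001 -0.001 -0.002]
```

View pics/g_wrist.png

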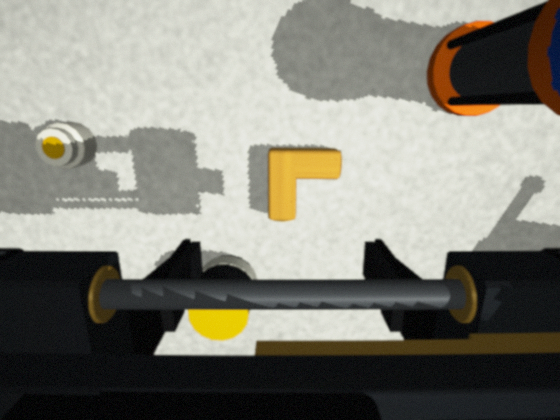

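View pics/g_scene.png

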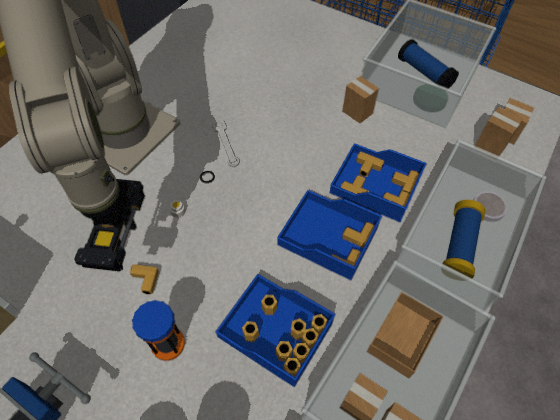

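Couplings both stand in their bin, at (269,303) and (250,330). The elbow arm is centred between the jaws at (282,195), and the yellow jar is clear of the fingers.

```bash
python3 -m jog '[[0,0,3,0,0,0,1],[0,0,3,0,0,0,1],[0,0,2.5,0,0,0,1],[0,0,2,0,0,0,1],[0,0,1,0,0,0,1],[0,0,0.8,0,0,0,1],[0,0,0,0,0,0,-1],[0,0,0,0,0,0,-1],[0,0,0,0,0,0,-1],[0,0,0,0,0,0,-1],[0,0,0,0,0,0,-1],[0,0,0,0,0,0,-1],[0,0,0,0,0,0,-1],[0,0,0,0,0,0,-1],[0,0,0,0,0,0,-1]]' 40; python3 plan.py .62 .0158 .13 0.073
```

```text
time: 38.83
ee_pos: [0.3374, -0.3105, 0.0148]
eef_rot: [0.975, 0.223, -0.0, -0.0]
ft_force: [-0.2, 0.3, -0.5]
width: 0.0236
t 38.83 pos [ 0.3374 -0.3105  0.0148] phi -1.120 w 0.0236 tilt [-0.  0.] F [-0.2  0.3 -0.5] j [ 0.38  0.23  0.29  2.12 -0.09  0.8  -0.4 ]
shift cm at present yaw [ 39.65 -17.06 -11.52] rot wz -1.193
shift cm after turning [ 30.48  30.56 -11.52] ; align rotvec [-0.    -0.    -1.193]
```

```bash
python3 -m jog '[[0,0,-2,0,0,0,-1],[0,0,-4,0,0,0,-1],[0,0,-4,0,0,0,-1],[3.44,-1.423,0,0,0,0,-1],[3.44,-1.423,0,0,0,0,-1],[3.44,-1.423,0,0,0,0,-1],[3.44,-1.423,0,0,0,0,-1],[3.44,-1.423,0,0,0,0,-1],[3.44,-1.423,0,0,0,0,-1],[3.44,-1.423,0,0,0,0,-1],[3.44,-1.423,0,0,0,0,-1],[3.44,-1.423,0,0,0,0,-1],[3.44,-1.423,0,0,0,0,-1],[3.44,-1.423,0,0,0,0,-1]]' 40; python3 -m jog '[[0,0,0,0,0,-0.17,-1],[0,0,0,0,0,-0.17,-1],[0,0,0,0,0,-0.17,-1],[0,0,0,0,0,-0.17,-1],[0,0,0,0,0,-0.17,-1],[0,0,0,0,0,-0.17,-1],[0,0,0,0,0,-0.17,-1],[0,0,0,0,0,0,-1]]'; python3 plan.py .6097 -.0048 .0188 0.073
python3 - <<'E'
from h import *; from bench import r
q=r.camera('scene'); cv2.imwrite(f'pics/i_scene.png',q['frame'][:,:,::-1])
E
```

```text
time: 40.58
ee_pos: [0.6101, -0.0038, 0.1141]
eef_rot: [0.975, 0.223, -0.001, -0.0]
ft_force: [0.5, -0.2, -2.6]
width: 0.0238
time: 41.58
ee_pos: [0.6094, -0.0049, 0.1142]
eef_rot: [0.682, 0.731, -0.0, -0.001]
ft_force: [0.1, -0.5, -3.1]
width: 0.0236
t 41.58 pos [ 0.6094 -0.0049  0.1142] phi 0.069 w 0.0236 tilt [-0.001  0.   ] F [ 0.1 -0.5 -3.1] j [ 0.06  0.39 -0.16  1.64  0.07  1.12 -0.05]
shift cm at present yaw [0.01 0.04 9.54] rot wz -0.004
shift cm after turning [0.01 0.03 9.54] ; align rotvec [-0.001 -0.    -0.004]
```

View pics/i_scene.png

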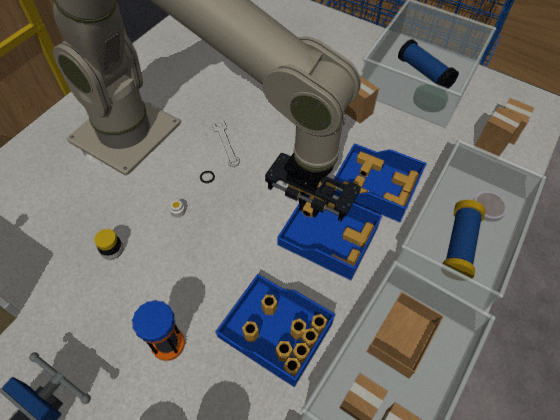

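```bash
python3 -m jog '[[0,0,3,0,0,0,-1],[0,0,3,0,0,0,-1],[0,0,2,0,0,0,-1],[0,0,1,0,0,0,-1],[0,0,0.4,0,0,0,-1],[0,0,0,0,0,0,-1]]' 40; python3 plan.py .6097 -.0048 .0188 0.073
```

```text
time: 42.38
ee_pos: [0.6103, -0.0047, 0.0214]
eef_rot: [0.682, 0.731, 0.0, 0.0]
ft_force: [-0.4, 0.6, -3.1]
width: 0.0239
t 42.38 pos [ 0.6103 -0.0047  0.0214] phi 0.070 w 0.0239 tilt [0.001 0.   ] F [-0.4  0.6 -3.1] j [ 0.05  0.5  -0.15  1.7   0.09  0.94 -0.06]
shift cm at present yaw [-0.01 -0.06  0.26] rot wz -0.003
shift cm after turning [-0.01 -0.06  0.26] ; align rotvec [ 0.001 -0.    -0.003]
```

Lower to contact, release, lift, and retreat toward the left so the cameras can see the bins.

```bash
python3 -m jog '[[0,0,0.2,0,0,0,-1],[0,0,0.05,0,0,0,-1],[0,0,0,0,0,0,-1]]' 40; python3 plan.py; python3 -m jog '[[0,0,0,0,0,0,-0.1],[0,0,0,0,0,0,-0.1],[0,0,0,0,0,0,-0.1],[0,0,0,0,0,0,-0.1],[0,0,-2,0,0,0,-0.1],[0,0,-4,0,0,0,-0.1],[0,0,-5,0,0,0,-0.1],[0,-3,-3,0,0,0,-0.1],[0,-4,-3,0,0,0,-0.1],[0,-4,-3,0,0,0,-0.1],[3,-4,-1,0,0,0,-0.1],[4,-3,0,0,0,0,-0.1],[4,0,0,0,0,0,-0.1],[4,0,0,0,0,0,-0.1],[4,0,0,0,0,0,-0.1],[4,0,0,0,0,0,-0.1],[4,0,0,0,0,0,-0.1],[0,0,0,0,0,0,-0.1],[0,0,0,0,0,0,-0.1]]'; python3 plan.py
python3 - <<'E'
from h import *; from bench import r
from bins import B
pt=r.camera('top'); ps=r.camera('scene')
for n,p in(('top',pt),('scene',ps)): cv2.imwrite(f'pics/z_{n}.png',p['frame'][:,:,::-1])
for k,b,lx,ly in(('tee','tees',-.042,-.056),('tee','tees',-.042,.056),('coupling','cpl',-.04,.035),('coupling','cpl',-.04,-.035),('elbow','elb',-.05,.017)):
    X,Y,t=B[b]; R=np.array([[np.cos(t),-np.sin(t)],[np.sin(t),np.cos(t)]])
    g=R@[lx,ly]+[X,Y]
    for pp in ([pt],[ps]):
        v,e=fit(k,pp,g,np.arange(8)*np.pi/4 if k!='coupling' else [0,.5],z=.004)
        print(k,v,e,'bin frame',(R.T@(v[:2]-[X,Y])).round(4))
print(r.search_frame(pt,'instrument')[:1])
E
```

```text
time: 42.75
ee_pos: [0.6102, -0.0047, 0.0189]
eef_rot: [0.682, 0.731, 0.0, 0.0]
ft_force: [-0.9, -0.7, 0.1]
width: 0.0239
t 42.75 pos [ 0.6102 -0.0047  0.0189] phi 0.070 w 0.0239 tilt [0.001 0.   ] F [-0.9 -0.7  0.1] j [ 0.05  0.51 -0.15  1.7   0.09  0.94 -0.06]
time: 45.12
ee_pos: [0.4116, 0.2514, 0.2291]
eef_rot: [0.682, 0.731, 0.0, 0.0]
ft_force: [-0.6, -0.5, -0.2]
width: 0.039
t 45.12 pos [0.4116 0.2514 0.2291] phi 0.070 w 0.0390 tilt [ 0.001 -0.   ] F [-0.6 -0.5 -0.2] j [-0.17  0.05 -0.48  1.81  0.02  1.29 -0.59]
tee [0.6519 0.1616 6.3779] [0.058] bin frame [-0.0408 -0.0553]
tee [0.6569 0.1766 1.8925] [0.489] bin frame [-0.0344 -0.0408]
tee [0.641  0.2736 3.2213] [0.082] bin frame [-0.0411  0.0572]
tee [0.6416 0.2712 3.2371] [0.079] bin frame [-0.0407  0.0548]
coupling [ 0.6402 -0.217   0.6986] [0.107] bin frame [-0.0388  0.036 ]
coupling [ 0.6402 -0.218   1.1235] [0.015] bin frame [-0.0388  0.035 ]
coupling [ 0.6413 -0.29    0.6038] [0.072] bin frame [-0.0377 -0.037 ]
coupling [ 0.6405 -0.2902  0.8755] [0.012] bin frame [-0.0385 -0.0372]
elbow [0.6086 0.0296 4.7792] [0.062] bin frame [-0.0486  0.0174]
elbow [0.609  0.0281 4.7844] [0.088] bin frame [-0.0483  0.0159]
[{'rect': [405.2, 198.3, 451.7, 230.7], 'score': 0.71}]
```

View pics/z_top.png

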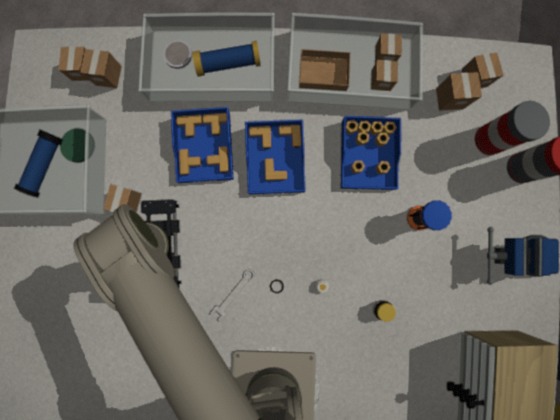

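View pics/z_scene.png

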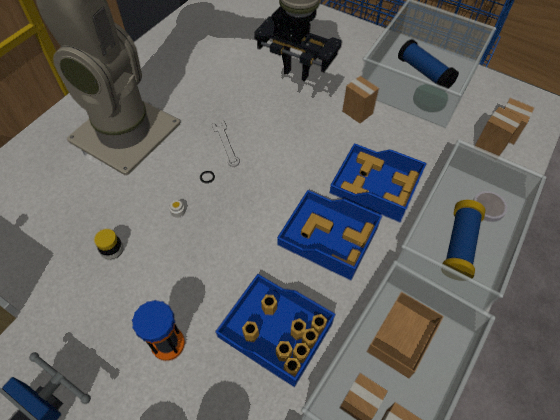

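Top picture: the tees lie flat at (185,160) and (217,159), the elbow at (276,168), and the couplings stand at (358,166) and (383,167). The instrument is where it was, and the arm is clear.

```bash
python3 -c "
from bench import r
print(r.close_job())"
```

```text
the job is handed in; nothing more can be done
None
```

All five fittings are in their bins and the job is handed in, at about 45 s of the 128 s allowed. Each was lowered until it touched, or was within about 0.5 mm of, the bin floor before I let go.

**Last checks:** these positions come from the final pictures, in each bin's own frame (x, y in mm). All are inside the required limits.

| Fitting | Bin | Position | Posture |
|---|---|---|---|
| Tee 1 | tees | about (-41, -55) | flat |
| Tee 2 | tees | about (-41, 56) | flat |
| Coupling 1 | couplings | about (-39, 35) | upright |
| Coupling 2 | couplings | about (-38, -37) | upright |
| Elbow | elbows | about (-48, 17) | flat |

The instrument shows within about 3 px (roughly 8 mm) of its starting place and still stands upright. The arm is clear of everything.

**Checks that disagreed:**
- **Tee 1:** the fit in the scene view failed (residual 0.49), most likely because its outline merged with the other tee. Its position rests on the top view, which fitted well and agrees with where the arm released it.
- **Couplings:** the top and scene views gave different turn angles about the vertical. That does not matter for the task.

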